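# Clear the stacked stones off the tile spinner onto their sorting boards

### The job

Take the stack on the tile spinner apart from the top down, one piece at a time, leaving the rest of it standing where it is: gilt lump, then green glass shard, then blue slab, then soapstone block. Set each piece flat in the middle of the felt on the board whose sample chips show its own material (gold, green, blue, grey), without dropping it, and let go. Leave the pewter cup and the terracotta jar where they are.

Things in the scene. Friction and masses are not known exactly. Their poses are not given: they have to be found in the camera images.
- gilt: gilt smalti lump, gold, top of the stack, 30 x 22 x 18 (rough top up to 21) mm (its own x, y, z), about 60 g, loose. Origin: centre of its underside, z up; grip it from above across its y. It lies on the shard at the start
- shard: green bottle-glass shard with polished edges, second from the top, 54 x 32 x 18 mm (its own x, y, z), about 80 g, loose. Origin: centre of its underside, z up; grip it from above across its y. It lies on the blue slab at the start
- cobalt: cobalt-blue smalti slab, third from the top, 76 x 46 x 22 mm (its own x, y, z), about 200 g, loose. Origin: centre of its underside, z up; grip it from above across its y. It lies on the soapstone block at the start
- soapstone: grey soapstone rubbing block, bottom of the stack, 100 x 62 x 30 mm (its own x, y, z), about 450 g, loose. Origin: centre of its underside, z up; grip it from above across its y. It lies on the fixed tile spinner (locked disc, 160 mm across, top 54 mm above the table; low crank reaching 100 mm from the axis), which changes places with the boards
- gold_board: fixed flat brown wooden board, 132 x 120 x 8 mm, no rim, with a dark felt field (104 x 114 mm) and, along its -x edge, five flush gold sample chips. Origin: underside, at the middle of the felt; the board spans x -76 to +56 and y -60 to +60 mm; z up. Felt surface 8 mm above the origin. The boards change places
- green_board: fixed flat brown wooden board, 132 x 120 x 8 mm, no rim, with a dark felt field (104 x 114 mm) and, along its -x edge, five flush green sample chips. Origin: underside, at the middle of the felt; the board spans x -76 to +56 and y -60 to +60 mm; z up. Felt surface 8 mm above the origin. The boards change places
- blue_board: fixed flat brown wooden board, 132 x 120 x 8 mm, no rim, with a dark felt field (104 x 114 mm) and, along its -x edge, five flush cobalt-blue sample chips. Origin: underside, at the middle of the felt; the board spans x -76 to +56 and y -60 to +60 mm; z up. Felt surface 8 mm above the origin. The boards change places
- grey_board: fixed flat brown wooden board, 132 x 120 x 8 mm, no rim, with a dark felt field (104 x 114 mm) and, along its -x edge, five flush grey soapstone sample chips. Origin: underside, at the middle of the felt; the board spans x -76 to +56 and y -60 to +60 mm; z up. Felt surface 8 mm above the origin. The boards change places
- cup: empty pewter cup, a bystander, 68 mm across, 75 mm high, loose. Origin: centre of its underside
- jar: terracotta-coloured jar with a brass cap and a paper band, a bystander, 60 mm across, 85 mm high, loose. Origin: centre of its underside
There are look-alikes about, which are no part of the job. What is shaped like the gold_board but red is not meant. Several things have the shape of the gilt; the one meant has the colours described above.

How it is judged:
On the way, in this order (a step that is already met when the one before it is completed fails the run):
1. the gilt lump lies let go in the middle of its own board, the rest of the stack still standing where it was (horizontal distance between gilt and gold_board below 0.015 m and z of gilt in the frame of gold_board between 0.005 and 0.012 m and angle between gilt's own z axis and vertical below 0.1 rad and contact force between gilt and the fingers below 0.05 N and linear speed of gilt below 0.02 m/s and distance of each of shard, cobalt, soapstone from where it was at the start of the episode below 0.025 m), for 0.2 s.
2. the green glass shard lies let go in the middle of its own board, the rest of the stack still standing where it was (horizontal distance between shard and green_board below 0.015 m and z of shard in the frame of green_board between 0.005 and 0.012 m and angle between shard's own z axis and vertical below 0.1 rad and contact force between shard and the fingers below 0.05 N and linear speed of shard below 0.02 m/s and distance of each of cobalt, soapstone from where it was at the start of the episode below 0.025 m), for 0.2 s.
3. the blue slab lies let go in the middle of its own board, the rest of the stack still standing where it was (horizontal distance between cobalt and blue_board below 0.015 m and z of cobalt in the frame of blue_board between 0.005 and 0.012 m and angle between cobalt's own z axis and vertical below 0.1 rad and contact force between cobalt and the fingers below 0.05 N and linear speed of cobalt below 0.02 m/s and distance of soapstone from where it was at the start of the episode below 0.025 m), for 0.2 s.
4. the soapstone block lies let go in the middle of its own board (horizontal distance between soapstone and grey_board below 0.015 m and z of soapstone in the frame of grey_board between 0.005 and 0.012 m and angle between soapstone's own z axis and vertical below 0.1 rad and contact force between soapstone and the fingers below 0.05 N and linear speed of soapstone below 0.02 m/s), for 0.2 s.
At the end, for the whole second after the job is handed in: Each of the four pieces lies on its own board, released and at rest (under 0.02 m/s), the middle of its underside within 15 mm of the middle of the felt, its underside at the felt's surface (5 to 12 mm above the board's underside) and level within 0.1 rad (all of step 4 and horizontal distance between gilt and gold_board below 0.015 m and z of gilt in the frame of gold_board between 0.005 and 0.012 m and angle between each of gilt, shard, cobalt's own z axis and vertical below 0.1 rad and contact force between each of gilt, shard, cobalt and the fingers below 0.05 N and linear speed of each of gilt, shard, cobalt below 0.02 m/s and horizontal distance between shard and green_board below 0.015 m and z of shard in the frame of green_board between 0.005 and 0.012 m and horizontal distance between cobalt and blue_board below 0.015 m and z of cobalt in the frame of blue_board between 0.005 and 0.012 m); the robot touches nothing.
It fails at once if a piece is dropped (falls free faster than 0.45 m/s, as from more than about 10 mm) ((linear speed of gilt above 0.45 m/s and contact force between gilt and the fingers below 0.01 N) or (linear speed of shard above 0.45 m/s and contact force between shard and the fingers below 0.01 N) or (linear speed of cobalt above 0.45 m/s and contact force between cobalt and the fingers below 0.01 N) or (linear speed of soapstone above 0.45 m/s and contact force between soapstone and the fingers below 0.01 N)).
It fails at once if the pewter cup is moved more than 20 mm or tipped (distance of cup from where it was at the start of the episode above 0.02 m or angle between cup's own z axis and vertical above 0.3 rad).
It fails at once if the terracotta jar is moved more than 20 mm or tipped (distance of jar from where it was at the start of the episode above 0.02 m or angle between jar's own z axis and vertical above 0.3 rad).
It also fails if it takes over 115 s, if anything falls off the work surface, if the arm or the gripper's body presses on something with over 40 N, if the wrist force passes 120 N, or if a joint passes its speed limit or range.

### The arm

A 6-joint arm with a two-finger parallel gripper is mounted at the origin on the work surface. World frame = base frame: x ahead of the robot, y to its left, z up, the work surface at z = 0. Lengths are in m, angles in rad, forces in N, time in s.
With the tool pointing down it reaches from about 0.275 to 0.875 m from the base axis. Payload 12.5 kg.
Tool frame: the origin (TCP) lies at the very end of the fingers, on their centre line; the grasp point (between the pads) lies 19 mm behind it; z points along the fingers, y is the line along which they close (so a half turn about z gives the same grasp; the last joint's range is limited). The gripper opens to 85 mm and grips with 20 to 120 N. Pads are 22 mm wide; open, the fingers measure 114 mm over their backs; the gripper's body (76 mm by 85 mm) begins 54 mm behind the grasp point. The pads swing forward as they close: fully open they stand 13 mm farther back than shut.
Start: joints at [1.032, 0.351, 1.652, -0, 1.139, -0.085], TCP at [0.241, 0.494, 0.231] pointing down, gripper open.
Joint ranges: [-2.75, 2.75], [-0.79, 2.1], [0.01, 2.65], [-1.57, 4.71], [0.07, 3.14], [-2.87, 2.87]. Speed limits (rad/s): [2.22, 2.22, 2.79, 3.14, 3.14, 3.14].

### API

Orientations are given as a unit quaternion [w, x, y, z].
In Python, from workcell import robot gives the robot as it stands. Calls block until the motion is done:
- robot.move_pose(position, orientation): joint-space move of the TCP to a pose.
- robot.move_l(position, rotation=None, velocity=0.15, max_force=None): straight line of the TCP; rotation=None keeps the orientation; velocity is the mean speed in m/s. With max_force (N) it stops when the force on the tool has changed by that much, and returns True; else False.
- robot.goto_joints(angles): joint-space move.
- robot.command_gripper(opening): finger opening in m; the grip force is fixed at half the most; returns when the fingers have stopped.
- robot.wait(seconds).
- robot.inverse_kinematics(position, orientation): joint angles nearest the present ones, or None.
- robot.camera(name): name is "scene" or "top"; returns (picture, depth): 400x640x3 uint8, red, green, blue; 400x640 float32, m along the optical axis (not along the pixel's ray), 0 where there is no reading.
- robot.camera_model(name): a dict with "fovy" (degrees; the focal length in pixels is half the picture's height over the tangent of half this angle, whatever the lens; pixels are square), "cx", "cy" (the principal point, pixels), "R" (3x3) and "t" (3): a world point X has camera coordinates R X + t. Camera axes: x right, y down, z forward; pixel columns grow to the right and rows downward; lengths in m; the calibration is good to about 2 mm. A picture is of the moment at which its call begins. camera_model takes no time and is no camera call.
A pose or a line that the arm cannot do raises robot.MotionError and nothing moves.
- robot.finish_job(): hands the job in; it is judged then, once.
Trained networks look in the newest picture that a camera, given by its name, has taken for a name from the list of things; names that differ only in an ending like _2 or _b are one class to them, and where a whole thing is asked for, a point or a joint stands for the part that bears it (a point fixed in the world has none). Each returns a list of dicts, best first, with "p" (0 to 1); they miss things now and then, are a little off and sometimes report something else, mostly with a low value. They report only what shows in the picture. A call takes as long as a camera call. They do not tell look-alikes from the thing itself.
- robot.spot_in(camera, query): "at" ([column, row] in pixels, amid what is visible of it).
- robot.place_of(camera, query): "at" ([column, row] in pixels: a listed point, or the origin of a listed thing).
Readings, each from a call of its own:
- robot.read_time(): time.
- robot.read_qpos(): joint angles.
- robot.read_joint_velocities(): joint speeds.
- robot.read_joint_efforts(): joint torques, N m.
- robot.read_tcp_pos(): TCP position.
- robot.read_ee_rot(): TCP orientation.
- robot.read_wrist_force(): force on the tool from outside, world axes, zero at the start.
- robot.read_ft_torque(): the same for the moment, N m.
- robot.read_opening(): finger opening in m.
- robot.read_grasp_force(): force on a finger pad.
Only numpy, scipy, OpenCV 4.12 (cv2) and the standard library are available. Lean on these libraries where they do the work, as an engineer would, in place of code of your own. Each camera call takes 0.05 s, during which the arm holds its last target. There are 200 camera calls.

## Working session

There is one attempt and no reset: what is moved stays moved. The work goes in short steps, each a Python script; the robot and the scene stay as the last script left them, time stands still between calls to the robot, and variables do not carry over. Pictures are saved under pics/ and viewed, at most 14 in all, crops included, and the job is handed in when it is done.

```bash
mkdir -p pics; ls; python3 - <<'E'
from workcell import robot
import cv2,numpy as np
for n in("top","scene"):
    p,d=robot.camera(n); cv2.imwrite(f"pics/{n}0.png",p[:,:,::-1]); np.savez(f"{n}0.npz",p=p,d=d)
    m=robot.camera_model(n); print(n,m)
print(robot.read_ee_rot(),robot.read_time())
E
```

```text
pics
top {'fovy': 56.8135540992006, 'cx': 317.84660551534057, 'cy': 201.0209613134189, 'R': array([[-0.02240206, -0.99938624,  0.02693127],
       [-0.98261438,  0.01704415, -0.18487421],
       [ 0.18430172, -0.03060462, -0.98239312]]), 't': array([-0.0264414 ,  0.54599851,  0.95758338])}
scene {'fovy': 47.35480774536712, 'cx': 321.06248097154617, 'cy': 193.27317539952287, 'R': array([[ 0.66075497,  0.75039278,  0.01770719],
       [ 0.5096403 , -0.43119237, -0.74454007],
       [-0.55106229,  0.50098284, -0.6673429 ]]), 't': array([-0.36558591, -0.2209885 ,  1.69353135])}
[-1.68883657e-04  2.24965995e-01  9.74366479e-01 -4.86695678e-04] 0.1
```

View pics/top0.png

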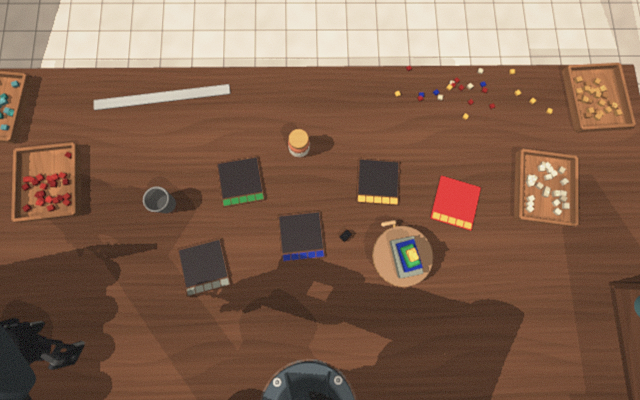

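View pics/scene0.png

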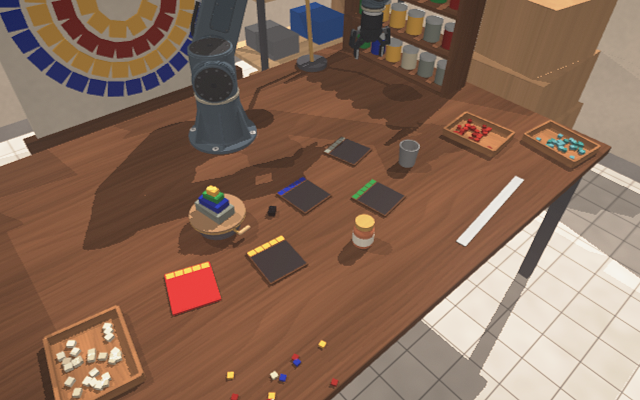

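The top view shows the gold board at (379,182), green at (241,182), blue at (302,236), grey at (205,267), and the stack on the spinner at (408,256). The cup is at (158,200), the jar at (298,143), and the red decoy board at (456,203). Chips are on each board's lower edge, so −x points roughly towards the robot.

```bash
cat > vis.py <<'E'
import numpy as np,cv2
def cloud(d,m):
    H,W=d.shape; f=H/2/np.tan(np.radians(m["fovy"])/2)
    v,u=np.mgrid[:H,:W]
    c=np.stack([(u-m["cx"])*d/f,(v-m["cy"])*d/f,d],-1)
    return (c-m["t"])@m["R"]
def rect(P):
    (c,s,a)=cv2.minAreaRect((P[:,:2]*1000).astype(np.float32))
    if s[0]<s[1]: s=s[::-1]; a+=90
    a=(a+90)%180-90          # direction of the long side
    return np.round(c,1),np.round(s,1),round(a,1)
E
python3 - <<'E'
from workcell import robot
from vis import *
for n in("top","scene"):
    z=np.load(n+"0.npz"); p,d=z["p"],z["d"]; X=cloud(d,robot.camera_model(n))
    hsv=cv2.cvtColor(p,cv2.COLOR_RGB2HSV); h,s,v=[hsv[...,i].astype(int) for i in range(3)]
    X[d==0]=9
    if n=="top":
        c0=X[256,408]; seeds={k:X[r,c] for k,(c,r) in dict(gold=(379,175),green=(241,178),blue=(302,230),grey=(205,262)).items()}
        for k in seeds: print(k,seeds[k])
        cup=X[200,158];jar=X[140,298]; print("stack",c0,"cup",cup,"jar",jar)
    print(n)
    near=np.hypot(X[...,0]-c0[0],X[...,1]-c0[1])<.09
    print(" z hist",np.histogram(X[near][:,2],np.arange(.04,.16,.004)))
    for k,lo,hi,pred in (("gilt",.132,.15,(h>18)&(h<34)&(s>90)),("shard",.118,.130,(h>40)&(h<85)&(s>60)),("cobalt",.100,.112,(h>100)&(h<130)&(s>100)),("soap",.078,.09,s<90)):
        m=near&pred&(X[...,2]>lo)&(X[...,2]<hi)
        print(" ",k,m.sum(),rect(X[m]) if m.sum()>5 else"",np.median(X[m][:,2]))
    for k,q in seeds.items():
        m=(np.hypot(X[...,0]-q[0],X[...,1]-q[1])<.1)&(v<75)&(s<110)&(abs(X[...,2]-.008)<.008)
        nl,L,st,_=cv2.connectedComponentsWithStats(m.astype(np.uint8)); m=L==1+np.argmax(st[1:,4])
        print(" ",k,m.sum(),rect(X[m]),X[m][:,2].mean())
E
```

```text
gold [ 0.62745686 -0.21793196  0.00679191]
green [0.62292582 0.17900135 0.01371215]
blue [0.47174664 0.00764169 0.00691386]
grey [0.38889391 0.27421106 0.00856494]
stack [ 0.38889064 -0.25087469  0.1397515 ] cup [0.56478408 0.41258686 0.0051288 ] jar [0.70939789 0.01393014 0.082691  ]
top
 z hist (array([   6,   17,  236, 1345,  239,   13,   15,    9,   18,   19,  184,
        151,   15,    7,   13,   39,  180,   33,   10,   13,   70,   85,
          8,    4,   15,   72,   28,    0,    0]), array([0.04 , 0.044, 0.048, 0.052, 0.056, 0.06 , 0.064, 0.068, 0.072,
       0.076, 0.08 , 0.084, 0.088, 0.092, 0.096, 0.1  , 0.104, 0.108,
       0.112, 0.116, 0.12 , 0.124, 0.128, 0.132, 0.136, 0.14 , 0.144,
       0.148, 0.152, 0.156]))
  gilt 106 (array([ 391.8, -260.6]), array([29., 22.]), 23.3) 0.14280913677484536
  shard 147 (array([ 390.5, -259.9]), array([52.1, 31.9]), 19.0) 0.12413956945640903
  cobalt 213 (array([ 392.1, -262.8]), array([73.8, 46.7]), 13.4) 0.10596171247539034
  soap 348 (array([ 388.7, -262. ]), array([99.1, 61.9]), 9.9) 0.08371936809060689
  gold 1280 (array([ 620.1, 
[... 723 characters left out ...]
148, 0.152, 0.156]))
  gilt 46 (array([ 394.1, -261.8]), array([32.7, 17.7]), 16.5) 0.14238813089998786
  shard 86 (array([ 395. , -261.7]), array([54.1, 31.6]), 15.7) 0.12243411387265088
  cobalt 159 (array([ 396. , -266.8]), array([77.9, 44.4]), 16.0) 0.10488829765753278
  soap 203 (array([ 392.7, -263.8]), array([101.6,  63.8]), 10.6) 0.0828990775810643
  gold 254 (array([ 612.7, -212.2]), array([108.8,  91. ]), 84.2) 0.007880718056720764
  green 35 (array([581.1, 191.5]), array([84.2, 20.6]), 87.8) 0.008218921501474484
  blue 694 (array([465.8,  13. ]), array([111.7, 103.2]), -85.1) 0.007786881894058716
  grey 490 (array([385. , 282.6]), array([111.8, 102.2]), -77.4) 0.007941576076049691
```

```bash
cat > job.py <<'E'
from workcell import robot
from vis import *
UP=.27
BO=dict(gilt=(.620,-.2142,-5.6),shard=(.6265,.1848,9.2),cobalt=(.466,.0122,5),soap=(.3852,.2815,13.3))
LAY=dict(gilt=(.132,.15),shard=(.118,.130),cobalt=(.100,.112),soap=(.078,.09))
def col(k,h,s):
    return dict(gilt=(h>18)&(h<34)&(s>90),shard=(h>40)&(h<85)&(s>60),cobalt=(h>100)&(h<130)&(s>100),soap=s<90)[k]
def see(k,xy,zoff=0,r=.08,cams=("top","scene")):
    for n in cams:
        p,d=robot.camera(n); X=cloud(d,robot.camera_model(n)); X[d==0]=9
        hsv=cv2.cvtColor(p,cv2.COLOR_RGB2HSV).astype(int); lo,hi=LAY[k]
        m=(np.hypot(X[...,0]-xy[0],X[...,1]-xy[1])<r)&col(k,hsv[...,0],hsv[...,1])&(X[...,2]>lo+zoff)&(X[...,2]<hi+zoff)
        print(k,n,m.sum(),rect(X[m]) if m.sum()>5 else "",np.median(X[m][:,2]))
def quat(x,y,z,a):
    q=robot.read_qpos(); best=None
    for t in (a,a+180):
        t=np.radians(t)/2; o=[0,np.cos(t),np.sin(t),0]
        j=robot.inverse_kinematics([x,y,z],o)
        if j is not None:
            c=np.abs(np.array(j)-q).max()
            if best is None or c<best[0]: best=(c,o)
    return best[1]
def grab(x,y,a,ztcp,opening,lift=.03):
    robot.command_gripper(opening)
    robot.move_pose([x,y,UP],quat(x,y,UP,a))
    robot.move_l([x,y,ztcp+.03]); hit=robot.move_l([x,y,ztcp],velocity=.04,max_force=15)
    robot.command_gripper(0)
    print("hit",hit,"open",robot.read_opening(),"F",robot.read_grasp_force())
    robot.move_l([x,y,ztcp+lift],velocity=.05); robot.move_l([x,y,UP+.03])
    print("held",robot.read_opening(),robot.read_grasp_force())
def place(k,ztcp,opening):
    x,y,a=BO[k]; bot=dict(gilt=.124,shard=.106,cobalt=.084,soap=.054)[k]; zt=ztcp-bot+.008
    robot.move_pose([x,y,UP],quat(x,y,UP,a))
    robot.move_l([x,y,zt+.02]); hit=robot.move_l([x,y,zt-.002],velocity=.02,max_force=5)
    print("placed hit",hit,"z",robot.read_tcp_pos()[2]-zt)
    robot.command_gripper(opening); robot.move_l([x,y,zt+.05],velocity=.08); robot.move_l([x,y,UP])
    print("t",robot.read_time())
E
python3 - <<'E'
from job import *
robot.move_l([.241,.494,.27])
grab(.3925,-.261,20,.1275,.045)
place("gilt",.1275,.05)
robot.move_pose([.5,.0,.35],quat(.5,0,.35,0))
c=(.392,-.262)
for k in("shard","cobalt","soap"): see(k,c)
see("gilt",BO["gilt"],-.116)
p,_=robot.camera("top"); cv2.imwrite("pics/top1.png",cv2.resize(p[100:320,180:500,::-1],None,fx=2.5,fy=2.5))
E
```

```text
hit False open 0.02064589058965826 F 59.408873319625854
held 0.02054319351557312 58.72648358345032
placed hit True z 0.0005249698777532903
t 13.9667
shard top 275 (array([ 390.6, -260.6]), array([52.3, 32.6]), 19.1) 0.12404639735772746
shard scene 166 (array([ 393.7, -261.3]), array([56.1, 35. ]), 21.8) 0.12331594445577557
cobalt top 223 (array([ 392.1, -262.8]), array([74.3, 46.8]), 12.8) 0.10559293993631186
cobalt scene 161 (array([ 394.8, -265.2]), array([79.1, 46.1]), 15.9) 0.10501793997862846
soap top 345 (array([ 388.7, -262. ]), array([99.3, 61.8]), 9.9) 0.0836468616722079
soap scene 191 (array([ 392.5, -263.9]), array([101.7,  62.7]), 9.6) 0.08306060320964151
gilt top 66 (array([ 617.8, -212.9]), array([25.7, 19.8]), -5.2) 0.0272277586085653
gilt scene 57 (array([ 621. , -213.3]), array([28.4, 21.6]), -3.9) 0.026430289056490978
```

View pics/top1.png

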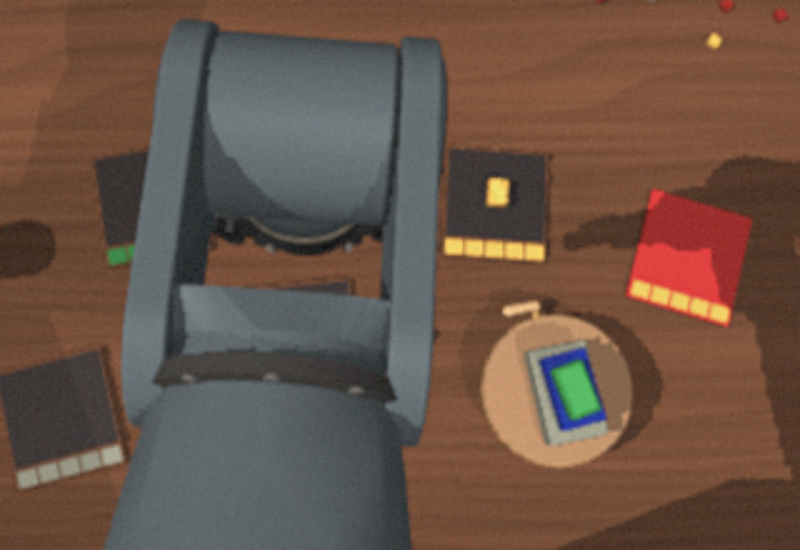

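The gilt lump sits in the middle of the gold felt (crop pixel 497,191), and the stack hasn't moved (crop pixel 575,390). Next is the shard.

```bash
python3 - <<'E'
from job import *
robot.move_l([.5,0,.30])
grab(.392,-.2609,19.5,.1095,.056)
place("shard",.1095,.056)
see("shard",BO["shard"],-.098)
robot.move_pose([.55,.05,.30],quat(.55,.05,.3,5))
c=(.392,-.262)
for k in("cobalt","soap"): see(k,c)
see("shard",BO["shard"],-.098,cams=("scene",))
E
```

```text
hit False open 0.030579147312852033 F 60.09066581726074
held 0.03020360305789742 59.3175083398819
placed hit True z 0.0005883389025825234
t 28.6167
shard top 214 (array([622.8, 185.1]), array([54. , 31.8]), 8.2) 0.02604059707595171
shard scene 135 (array([627.9, 183.8]), array([54.3, 35.1]), 8.6) 0.02525722140618327
cobalt top 543 (array([ 392.1, -262.7]), array([73.9, 46.4]), 13.4) 0.10601349779415163
cobalt scene 324 (array([ 394.9, -264.6]), array([78.5, 46.3]), 14.3) 0.10501253862825119
soap top 343 (array([ 388.7, -261.7]), array([99.1, 62.7]), 10.1) 0.08352113787400356
soap scene 205 (array([ 393.3, -263.2]), array([100.1,  63.5]), 11.3) 0.08289328971385672
shard scene 134 (array([628.1, 185. ]), array([56.4, 36.9]), 5.3) 0.025340830670236878
```

```bash
python3 - <<'E'
from job import *
grab(.393,-.2636,13.6,.088,.070)
place("cobalt",.088,.070)
robot.move_pose([.5,.15,.30],quat(.5,.15,.3,5))
c=(.392,-.262)
see("soap",c); see("cobalt",BO["cobalt"],-.076)
E
```

```text
hit False open 0.044824789011758584 F 62.41599798202515
held 0.04458377549049951 61.463366746902466
placed hit True z 0.0005463817316941066
t 42.2167
soap top 928 (array([ 388.8, -261.8]), array([99.5, 62.5]), 10.6) 0.08391429999941896
soap scene 559 (array([ 393.3, -263.2]), array([103. ,  64.1]), 9.3) 0.08311407274943164
cobalt top 461 (array([463.7,  12.7]), array([75.8, 45.5]), 5.1) 0.029894897757103054
cobalt scene 267 (array([467.9,  11.4]), array([77.8, 51.2]), 7.5) 0.029056177878817067
```

```bash
python3 - <<'E'
from job import *
grab(.3908,-.2625,10.2,.060,.085)
place("soap",.060,.080)
robot.move_pose([.3,.0,.35],quat(.3,0,.35,0))
see("soap",BO["soap"],-.046);see("cobalt",BO["cobalt"],-.076)
see("shard",BO["shard"],-.098);see("gilt",BO["gilt"],-.116)
p,_=robot.camera("scene"); cv2.imwrite("pics/sc2.png",p[:,:,::-1])
E
```

```text
hit False open 0.06042279452869238 F 65.69339275360107
held 0.06060125113379983 65.95397472381592
placed hit True z 0.0006587116714825841
t 57.0583
soap top 902 (array([382.3, 281.2]), array([100.1,  63.3]), 13.1) 0.03771325137425309
soap scene 322 (array([386.8, 278.3]), array([102.3,  70.4]), 12.2) 0.036887483126444666
cobalt top 460 (array([463.7,  12.7]), array([75.9, 45.6]), 4.9) 0.02977267239603046
cobalt scene 254 (array([468.9,  13.5]), array([78.5, 49.9]), 4.6) 0.029259564310029434
shard top 214 (array([622.8, 185.3]), array([53.4, 32.3]), 7.0) 0.02605871184051766
shard scene 135 (array([627.9, 182.7]), array([54. , 33.9]), 11.5) 0.025192461042112563
gilt top 65 (array([ 617.6, -213. ]), array([27.9, 19.8]), -9.3) 0.027074565774469508
gilt scene 57 (array([ 621.4, -213.3]), array([29.4, 21. ]), -2.4) 0.02676071073837748
```

View pics/sc2.png

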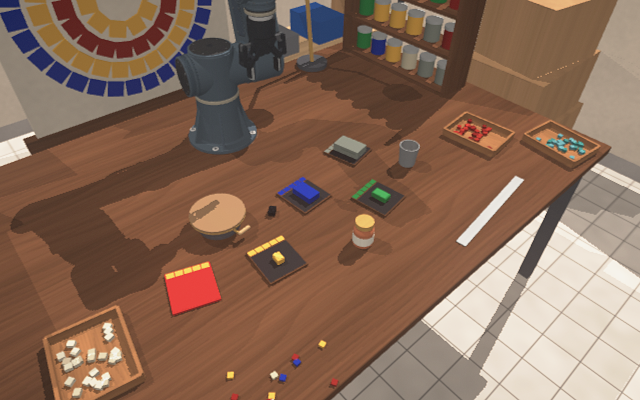

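All four pieces lie centred on their own boards: gold (279,258), green (381,195), blue (305,190) and grey (349,150). The spinner is empty, and the cup (409,153) and jar (363,232) are where they were.

```bash
python3 -c "
from workcell import robot
print(robot.finish_job())"
```

```text
the job is handed in; nothing more can be done
None
```

The job is handed in: all four pieces were moved in order and the last camera check put each flat and within about 5 mm of the middle of its own felt, with the cup and jar untouched; the last placing ended at 57 s of the 115 s allowed, and the hand-in call gave no verdict.

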